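# Move the filing-dust suction to the slot inlet

### The job

Filing moves over to the slot-shaped dust inlet: push its lever anticlockwise (seen from above) until the pointer of its ring stands on the three-quarter-open mark, the fourth of its five scale marks counted from the shut end, and push the lever of the round inlet clockwise until it is fully home against its shut stop, without slamming it. Push gently against the levers' upright posts with the outside of the fingers, never taking a post between them, leave the finial, file and cup where they are, and finish clear of everything.

Things in the scene. Friction and masses are not known exactly. Their poses are not given: they have to be found in the camera images.
- slot_inlet: Fixed dust inlet on the bench, told by the grey oblong slot nozzle on top (150 x 44 mm, rim 126 mm above the bench). Under it an iris damper: metal drum of 82.5 mm radius, its flat lid, 86 mm up, carries the scale. Origin: damper's upright axis, bench level; +x points along the middle scale mark, z up. Turned by up to 0.5 rad; the two inlets may swap places.
- round_inlet: The other fixed dust inlet, told by its round grey bell mouth (113 mm across, rim 124 mm above the bench) with guard bars. Same damper, scale, axes, origin and stops as the slot inlet, also turned by up to 0.5 rad.
- slot_three_quarter_mark (a point): Middle of the slot inlet's three-quarter-open mark, 69 mm from the axis, 86 mm up. Each scale has five black radial marks (20 x 4 mm) at -0.8, -0.4, 0, 0.4, 0.8 rad from the inlet's +x, anticlockwise positive seen from above: shut, quarter, half, three-quarter, open.
- round_shut_mark (a point): Middle of the round inlet's shut mark, 69 mm from the axis, 86 mm up; the pointer stands on it when the lever is against the shut stop. The stops are small steel blocks beyond both ends of the scale, up to 98 mm from the axis, 62 to 78 mm high; they are rigid, so bring the lever up to them slowly (a few cm/s).
- slot_ring (a joint): Angle (rad) of the slot inlet's steel control ring (88 mm radius, 60 to 80 mm up) about the damper's axis: 0 = shut stop, grows anticlockwise seen from above, 1.6 = open stop, three-quarter mark = 1.2. Starts near shut. Pointer (4 mm wide) and lever sit at this angle minus 0.8 from the inlet's +x. Stiff (about 1.6 N at the post), stays where left.
- round_ring (a joint): The same for the round inlet's ring: 0 = against the shut stop, 1.6 = against the open stop. Starts well open, between half and fully open.
- slot_post (a point): Upright steel round post (8 mm radius) at the end of the slot inlet's lever, 115 mm from the damper's axis, its top 121 mm above the bench. The lever under it, 10 mm wide, has its upper face 73 mm above the bench. The point is on the post's axis, 105 mm above the bench.
- round_post (a point): The same finger post on the round inlet's lever; the point is on its axis, 105 mm above the bench.
- finial: Bystander: loose turned brass finial, 52 mm across and 100 mm tall, standing upright beyond the inlets. Origin: centre of its underside.
- cup: Bystander: loose steel cup, 68 mm across and 90 mm tall, with needle files standing in it up to 165 mm high, to the left of the inlets. Origin: centre of its underside.
- file: Bystander: loose hand file, flat dark steel blade (200 x 24 mm) with a wooden handle, 315 mm long along its x axis (handle to -x) and 22 mm high, lying to the right of the inlets. Origin: near the middle of its length, at bench level.
Things that resemble listed ones, but are neither listed nor needed, are in the scene too. Leave any turquoise look-alike of the slot_inlet alone. What is shaped like the round_inlet but blue is not meant.

How it is judged:
At the end, for the whole second after the job is handed in: The slot inlet's ring is at rest within 0.07 rad (5 mm at the scale) of its three-quarter-open mark, the round inlet's ring is at rest within 0.06 rad of its shut stop, and the finial, file and cup are within 20 mm of where they stood (value of joint slot_ring between 1.13 and 1.27 rad and value of joint round_ring below 0.06 rad and velocity of joint slot_ring between -0.03 and 0.03 rad/s and velocity of joint round_ring between -0.03 and 0.03 rad/s and distance of each of finial, file, cup from where it was at the start of the episode below 0.02 m); the robot touches nothing.
It fails at once if the finial, file or cup is moved or lifted by more than 20 mm (distance of any of finial, file, cup from where it was at the start of the episode above 0.02 m).
It fails at once if a lever's post is taken or gripped between the fingers ((horizontal distance between the grasp point and slot_post below 0.012 m and height (world z) of the grasp point below 0.125 m) or (horizontal distance between the grasp point and slot_post below 0.0155 m and height (world z) of the grasp point below 0.15 m and contact force between the fingers and slot_ring above 14 N) or (horizontal distance between the grasp point and round_post below 0.012 m and height (world z) of the grasp point below 0.125 m) or (horizontal distance between the grasp point and round_post below 0.0155 m and height (world z) of the grasp point below 0.15 m and contact force between the fingers and round_ring above 14 N)).
It fails at once if a lever is slammed or forced, with more than 45 N (contact force between the fingers and slot_ring above 45 N or contact force between the fingers and round_ring above 45 N).
It also fails if it takes over 61 s, if anything falls off the work surface, if the arm or the gripper's body presses on something with over 40 N, if the wrist force passes 120 N, or if a joint passes its speed limit or range.

### The arm

A 6-joint arm with a two-finger parallel gripper is mounted at the origin on the work surface. World frame = base frame: x ahead of the robot, y to its left, z up, the work surface at z = 0. Lengths are in m, angles in rad, forces in N, time in s.
With the tool pointing down it reaches from about 0.35 to 0.925 m from the base axis. Payload 6.4 kg.
Tool frame: the origin (TCP) lies at the very end of the fingers, on their centre line; the grasp point (between the pads) lies 19 mm behind it; z points along the fingers, y is the line along which they close (so a half turn about z gives the same grasp; the last joint's range is limited). The gripper opens to 85 mm and grips with 20 to 120 N. Pads are 22 mm wide; open, the fingers measure 114 mm over their backs; the gripper's body (76 mm by 85 mm) begins 54 mm behind the grasp point. The pads swing forward as they close: fully open they stand 13 mm farther back than shut.
Start: joints at [0.988, 0.245, 1.558, -0, 1.339, -0.174], TCP at [0.258, 0.596, 0.231] pointing down, gripper open.
Joint ranges: [-3.13, 3.13], [-1.02, 2.26], [0.13, 2.54], [-0.95, 4.09], [0.21, 2.88], [-2.74, 2.74]. Speed limits (rad/s): [2.57, 2.57, 3.14, 3.14, 3.14, 3.14].

### API

Orientations are given as a unit quaternion [x, y, z, w].
In Python, from bench import bot, read_camera, order gives the robot as it stands. The module is installed in compiled form; this text tells all that it offers.
- The arm moves only by the tool drive_tool, never from a script. Its argument "rows" is text: rows parted by semicolons, each of 5 numbers parted by spaces: the shift along the tool's x, y, z in mm, then the turn about the tool's z in rad, then the finger opening in mm, from 0 to 85.4. In form: tx ty tz spin fingers; .... A call has 1 to 20 rows; each row is the pose to reach, as a shift and turn from the pose commanded when the call began, along the tool's axes at that moment; what a row does not reach only later rows make up. A row lasts 1/10 s, in which the tool goes at most 50 mm and 8.59 degrees, less where a joint would pass 70% of its speed; a pose out of reach is approached as far as the arm can. A call with a gripper value outside its range is refused whole. The fingers move at their own pace and stop on an object; "squeeze" is the grip in N (left out, the last holds). Time passes only in rows, so rows that repeat a pose let the fingers close. It gives the time, the measured TCP pose, the force, the opening and the grip force at its end, in the units of the state.
- bot.get_state(): the state, without advancing time (a new reading comes with each control period).
- read_camera(name): name is "scene" or "top" or "wrist"; returns a dict with "image" (400x640x3 uint8, blue, green, red), "fx", "fy", "cx", "cy" (pixels), "R" (3x3) and "t" (3): a world point X has camera coordinates R X + t. Camera axes: x right, y down, z forward; pixel columns grow to the right and rows downward; lengths in m; the calibration is good to about 2 mm. A picture is of the moment at which its call begins. There is no depth.
- order.finish_job(): hands the job in; it is judged then, once.
The state is a dict: "time": time; "joint_positions": joint angles; "qvel": joint speeds; "effort": joint torques, N m; "position": TCP position; "ee_rot": TCP orientation; "wrist_force": force on the tool from outside, world axes, zero at the start; "moment": the same for the moment, N m; "gripper_width": finger opening in m; "grasp_force": force on a finger pad.
Only numpy, scipy, OpenCV 4.12 (cv2) and the standard library are available. Lean on these libraries where they do the work, as an engineer would, in place of code of your own. Each camera call takes 0.05 s, during which the arm holds its last target. There are 200 camera calls.

## Working session

There is one attempt and no reset: what is moved stays moved. The work goes in short steps, Python scripts to look and compute and a tool call to move; the robot and the scene stay as the last step left them, time stands still between calls to the robot, and variables do not carry over. Pictures are saved under pics/ and viewed, at most 10 in all, crops included, and the job is handed in when it is done.

Besides the shell and the picture viewer there is one more tool, called as name(argument=value, ...) on one line, values as JSON. drive_tool: Moves the arm, as the interface text tells. Its arguments: {"type":"object","properties":{"rows":{"type":"string"},"squeeze":{"type":"number"}},"required":["rows"]}

```bash
mkdir -p pics
python3 - <<'E'
from bench import bot, read_camera
import cv2,numpy as np
for n in("top","scene"):
    c=read_camera(n);cv2.imwrite(f"pics/{n}0.png",c["image"]);print(n,c["fx"],c["fy"],c["cx"],c["cy"],np.round(c["R"],4).tolist(),np.round(c["t"],4).tolist())
s=bot.get_state();print(s["time"],s["position"],s["ee_rot"],s["gripper_width"])
E
```

```text
top 364.9772099319749 364.9772099319749 316.79679586958935 198.84171372485227 [[0.0169, -0.9997, -0.0147], [-0.9969, -0.0157, -0.0776], [0.0773, 0.016, -0.9969]] [-0.0009, 0.5032, 1.3212]
scene 374.1114593099548 374.1114593099548 322.99671585135803 200.39668365524895 [[-0.1453, 0.9893, -0.0115], [0.8044, 0.1114, -0.5835], [-0.576, -0.094, -0.812]] [0.0671, -0.3231, 1.576]
0.1 [0.25809721 0.59600029 0.23029032] [ 2.02994481e-01  9.79179479e-01 -8.22635753e-04 -3.34679110e-04] 0.08540276466748781
```

View pics/top0.png

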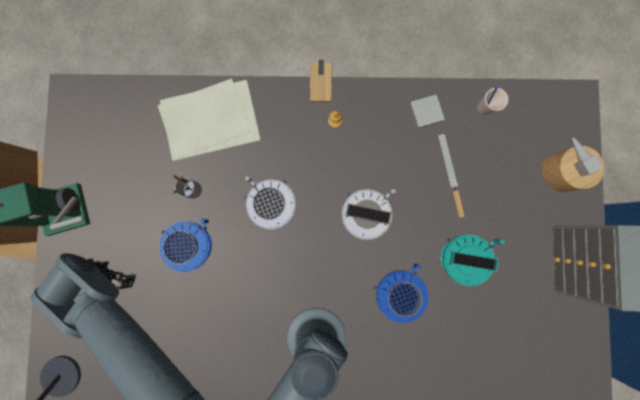

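View pics/scene0.png

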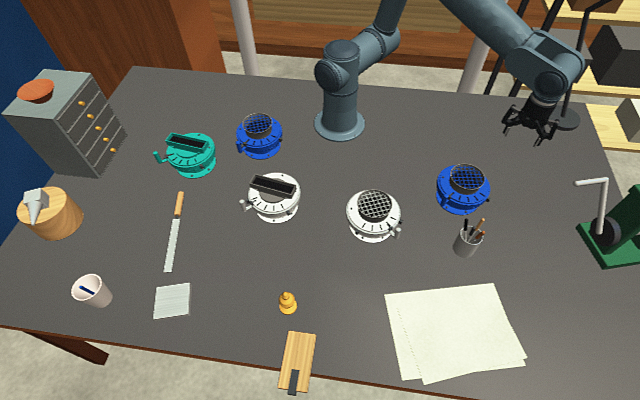

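Candidates in the top view:
- **Slot-shaped:** grey one at (367,214) and turquoise one at (470,260). The grey one is meant.
- **Round:** grey one at (270,204), and blue ones at (185,246) and (402,296). The grey one is meant.

The cup is at (185,187), the finial at (335,119) and the file at (451,175). I'll confirm the two grey inlets in an enlarged crop.

Run:
```python
import cv2,numpy as np
t=cv2.imread("pics/top0.png")[168:248,235:405];s=cv2.imread("pics/scene0.png")[165:245,235:405]
cv2.imwrite("pics/c1.png",cv2.resize(np.vstack([t,s])[:, :],None,fx=3.7,fy=3.7,interpolation=cv2.INTER_CUBIC))
```

```text
(no output)
```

View pics/c1.png

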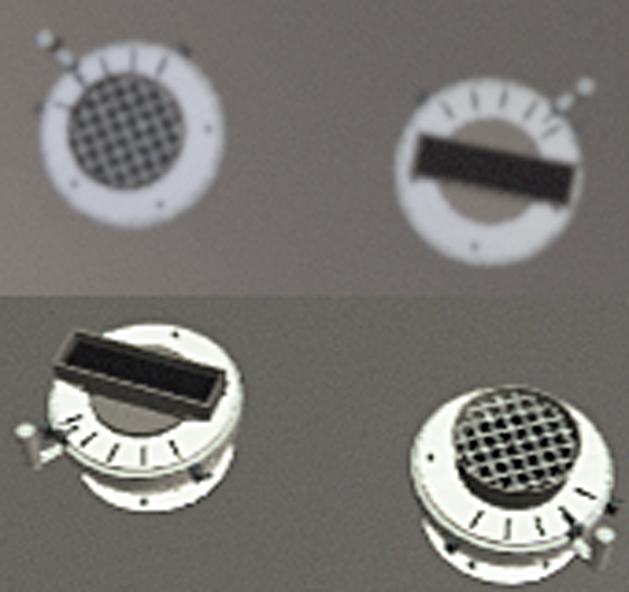

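The crop confirms the grey slot inlet and the grey round inlet. Top crop: slot post top (586,86), round post top (45,38). Scene crop: slot post top (26,430), round post top (604,535). Next I fit both inlet poses to the marks and posts in both views.

```bash
cat > h.py <<'E'
import numpy as np
from bench import bot, read_camera
from scipy.optimize import least_squares
from scipy.spatial.transform import Rotation as Ro
def proj(c,X):
    p=np.atleast_2d(X)@np.array(c["R"]).T+np.array(c["t"]);return np.c_[c["fx"]*p[:,0]/p[:,2]+c["cx"],c["fy"]*p[:,1]/p[:,2]+c["cy"]]
def model(v):
    cx,cy,th,ph=v
    a=th+np.array([-.8,-.4,0,.4,.8]);m=np.c_[cx+.069*np.cos(a),cy+.069*np.sin(a),0*a+.086]
    b=th+ph-.8;return np.vstack([m,[cx+.115*np.cos(b),cy+.115*np.sin(b),.121]])
def fit(obs,v0):
    """obs: list of (camera, 6x2 pixels: 5 marks shut..open, post top), nan = unseen"""
    f=lambda v:np.nan_to_num(np.concatenate([(proj(c,model(v))-np.array(o)).ravel() for c,o in obs]))
    r=least_squares(f,v0,loss="soft_l1");return r.x,np.round(f(r.x).reshape(-1,2),1)
def rows(pts):
    "pts: world x,y,z,yaw of tool y-axis -> tool-frame shifts from current pose"
    s=bot.get_state();R=Ro.from_quat(s["ee_rot"]).as_matrix();yaw=np.arctan2(R[1,1],R[0,1])
    for x,y,z,w in pts:
        d=R.T@(np.array([x,y,z])-s["position"])*1000
        print(*np.round(d,1),round(-((w-yaw+np.pi)%(2*np.pi)-np.pi),3))
E
python3 - <<'E'
from h import *
T,S=read_camera("top"),read_camera("scene")
ft=lambda l:(np.array(l)+.5)/3.7-.5+[235,168]
fs=lambda l:(np.array(l)+.5-[0,296])/3.7-.5+[235,165]
n=[np.nan]*2
for name,t,s,v0 in (("slot",[(552,125),(533,106),(502,98),(475,101),(448,110),(586,86)],[(71,423),(88,441),(113,453),(144,456),(176,447),(26,430)],[.5,-.15,0,.1]),
 ("round",[(163,65),(134,59),(107,62),(84,70),(62,106),(45,38)],[(477,520),(509,526),(541,524),(568,515),(592,490),(604,535)],[.5,.15,0,1.2])):
    v,e=fit([(T,ft(t)),(S,fs(s))],v0);print(name,v,e.tolist(),model(v)[5])
    print(fit([(T,ft(t))],v0)[0],fit([(S,fs(s))],v0)[0])
E
```

```text
slot [ 0.44889562 -0.1710346  -0.14831788  0.13982233] [[0.0, 1.0], [-0.6, 0.7], [0.3, 0.1], [-0.2, -0.4], [-0.0, 0.4], [0.6, -0.5], [0.2, -0.1], [0.1, 0.2], [0.3, 0.2], [0.2, -0.0], [-0.3, 0.3], [-0.7, 0.5]] [ 0.52831316 -0.25420824  0.121     ]
[ 0.44962809 -0.17148861 -0.13794199  0.12760275] [ 0.44817388 -0.17089169 -0.15484193  0.14965652]
round [0.47834529 0.16913727 0.39602698 1.13503925] [[-0.4, 0.6], [-0.1, 0.5], [-0.5, 1.1], [-0.9, 3.2], [0.6, -0.1], [0.1, -0.2], [-0.0, 0.0], [-0.3, 0.9], [-0.2, 1.0], [-0.1, 0.2], [-1.5, 1.4], [0.3, 0.1]] [0.56395853 0.24591861 0.121     ]
[0.4807437  0.16879388 0.38036673 1.1734318 ] [0.47579888 0.16993021 0.40024643 1.1071272 ]
```

Run:
```python
from h import *
c=np.array([.4783,.1691]);p=lambda a,z,r=.115:(c[0]+r*np.cos(a),c[1]+r*np.sin(a),z,a+np.pi/2)
a=.731+.42
rows([p(a,.225),p(a,.087)])
T=read_camera("top");
import itertools
for n,u in(("cup",(185,187)),("finial",(335,121)),("file",(451,175))):
    r=np.array(T["R"]);d=r.T@[(u[0]-T["cx"])/T["fx"],(u[1]-T["cy"])/T["fy"],1];o=-r.T@T["t"];k=(.04-o[2])/d[2];print(n,(o+k*d).round(3))
```

```text
-373.0 -189.4 5.8 -1.56
-373.0 -189.2 143.8 -1.56
cup [0.537 0.488 0.04 ]
finial [ 0.79  -0.055  0.04 ]
file [ 0.596 -0.477  0.04 ]
```

drive_tool(rows="-373 -189 6 -1.56 0;-373 -189 6 -1.56 0;-373 -189 6 -1.56 0;-373 -189 6 -1.56 0;-373 -189 6 -1.56 0;-373 -189 6 -1.56 0;-373 -189 6 -1.56 0;-373 -189 6 -1.56 0;-373 -189 6 -1.56 0;-373 -189 6 -1.56 0;-373 -189 6 -1.56 0;-373 -189 6 -1.56 0;-373 -189 6 -1.56 0;-373 -189 6 -1.56 0;-373 -189 6 -1.56 0")

```text
time: 1.75
position: [0.5253, 0.275, 0.2253]
ee_rot: [-0.544, 0.839, -0.0, -0.0]
wrist_force: [0.1, 0.7, -0.3]
gripper_width: 0.0003
grasp_force: 0.0
```

Run:
```python
from h import *
import cv2
s=bot.get_state();print(s["time"],s["position"],s["gripper_width"],s["joint_positions"])
c=np.array([.4783,.1691]);p=lambda a,z,r=.115:(c[0]+r*np.cos(a),c[1]+r*np.sin(a),z,a+np.pi/2)
rows([p(1.151,.087)])
w=read_camera("wrist");cv2.imwrite("pics/w1.png",w["image"])
print(proj(w,[[.564,.246,.121],[.4783,.1691,.086]]))
```

```text
1.75 [0.52531538 0.27500534 0.22529264] 0.0003058907353073151 [ 2.91231428e-01  1.18802136e-01  1.71320704e+00 -3.95894560e-05
  1.30960997e+00 -2.43017239e+00]
0.9 -0.2 138.3 -0.0
[[257.98666229 184.8198854 ]
 [323.31654333  32.39788568]]
```

View pics/w1.png

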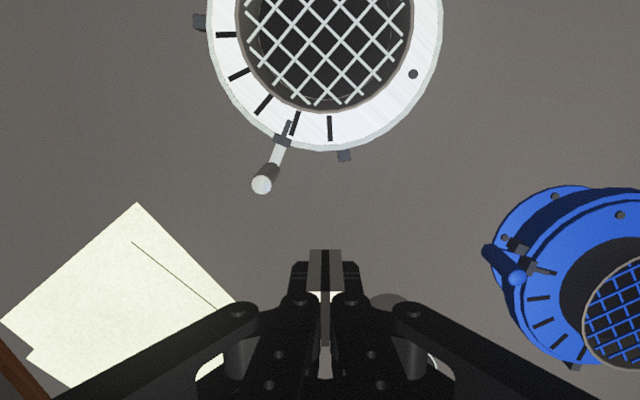

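The wrist view shows the round inlet with its post top at (262,184). Its marks, shut to open, are at (226,35), (239,74), (264,104), (296,122) and (330,128). I refit with these.

Run:
```python
from h import *
w=read_camera("wrist")
v,e=fit([(w,[(226,35),(239,74),(264,104),(296,122),(330,128),(262,184)])],[.478,.169,.39,1.13]);print(v,e.tolist(),model(v)[5])
c=v[:2];b=v[2]+v[3]-.8;p=lambda a,z=.087,r=.115:(c[0]+r*np.cos(a),c[1]+r*np.sin(a),z,a+np.pi/2)
print(b); rows([p(b+.4),p(b+.3),p(b+.22)]);print()
R=[p(a) for a in np.arange(b+.2,v[2]-.8+.2,-.04)];print(len(R));rows(R)
```

```text
[0.47842174 0.16680668 0.43973028 1.12785219] [[1.3, 0.5], [0.5, 0.1], [-0.6, 0.1], [-1.0, -0.0], [-0.0, -2.0], [-0.0, 0.1]] [0.56117476 0.2466624  0.121     ]
0.767582473636047
2.9 0.7 138.3 -0.017
3.3 -10.8 138.3 0.083
4.4 -19.9 138.3 0.163

29
4.8 -22.2 138.3 0.183
5.8 -26.7 138.3 0.223
6.9 -31.2 138.3 0.263
8.2 -35.6 138.3 0.303
9.6 -39.9 138.3 0.343
11.3 -44.2 138.3 0.383
13.1 -48.5 138.3 0.423
15.0 -52.6 138.3 0.463
17.2 -56.7 138.3 0.503
19.5 -60.7 138.3 0.543
21.9 -64.6 138.3 0.583
24.5 -68.3 138.3 0.623
27.3 -72.0 138.3 0.663
30.2 -75.6 138.3 0.703
33.2 -79.0 138.3 0.743
36.4 -82.4 138.3 0.783
39.7 -85.6 138.3 0.823
43.2 -88.6 138.3 0.863
46.7 -91.5 138.3 0.903
50.4 -94.3 138.3 0.943
54.2 -96.9 138.3 0.983
58.1 -99.4 138.3 1.023
62.0 -101.7 138.3 1.063
66.1 -103.9 138.3 1.103
70.2 -105.9 138.3 1.143
74.5 -107.7 138.3 1.183
78.8 -109.3 138.3 1.223
83.1 -110.8 138.3 1.263
87.5 -112.1 138.3 1.303
```

drive_tool(rows="3 0 50 0 0;3 0 100 0 0;3 0 138 0 0;3 0 138 0 0;3 -5 138 0.03 0;3 -10 138 0.08 0;4 -14 138 0.11 0;4 -17 138 0.14 0;4 -20 138 0.16 0;5 -22 138 0.18 0;6 -27 138 0.22 0;7 -31 138 0.26 0;8 -35.5 138 0.3 0;9.5 -40 138 0.34 0;11.5 -44 138 0.38 0;13 -48.5 138 0.42 0;15 -52.5 138 0.46 0;17 -56.5 138 0.5 0;19.5 -60.5 138 0.54 0;22 -64.5 138 0.58 0")

```text
time: 3.85
position: [0.5752, 0.2285, 0.0873]
ee_rot: [-0.281, 0.96, 0.0, -0.0]
wrist_force: [-1.9, 2.2, 1.1]
gripper_width: -0.0001
grasp_force: 1.0
```

Run:
```python
from h import *
import cv2
w=read_camera("wrist");cv2.imwrite("pics/w2.png",w["image"])
s=bot.get_state();print(s["time"],s["wrist_force"],s["moment"])
c=np.array([.4784,.168]);q=s["position"];print(np.arctan2(q[1]-c[1],q[0]-c[0]),np.hypot(*(q[:2]-c)))
p=lambda a,z=.087,r=.115:(c[0]+r*np.cos(a),c[1]+r*np.sin(a),z,a+np.pi/2)
rows([p(a) for a in np.arange(.39,-.26,-.04)])
```

```text
3.9 [-1.41194513 -0.86158747  1.10968127] [0.07760181 0.18206203 0.01422501]
0.5530592545550621 0.11410592248362444
0.9 -18.7 0.3 0.178
1.8 -23.2 0.3 0.218
2.9 -27.6 0.3 0.258
4.1 -32.1 0.3 0.298
5.6 -36.4 0.3 0.338
7.2 -40.7 0.3 0.378
9.0 -45.0 0.3 0.418
10.9 -49.1 0.3 0.458
13.0 -53.2 0.3 0.498
15.3 -57.2 0.3 0.538
17.7 -61.1 0.3 0.578
20.3 -64.9 0.3 0.618
23.1 -68.6 0.3 0.658
26.0 -72.2 0.3 0.698
29.0 -75.7 0.3 0.738
32.1 -79.0 0.3 0.778
35.4 -82.2 0.3 0.818
```

View pics/w2.png

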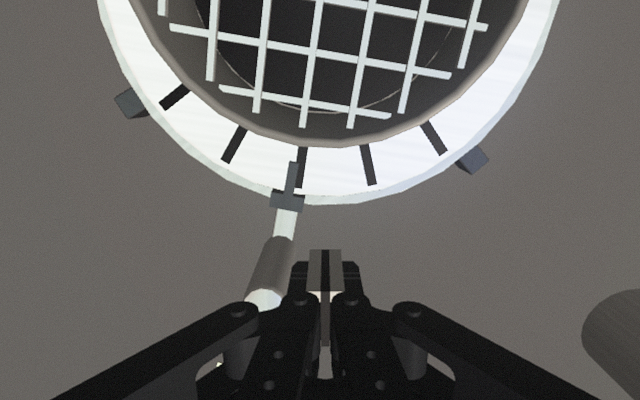

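The pointer at (291,180) has moved to about the half mark, so the push is working. I continue along the arc and slow down toward the stop.

drive_tool(rows="0 -4.5 0 0.04 0;0.3 -9 0 0.09 0;0.6 -14 0 0.13 0;1 -18.5 0 0.18 0;2 -23 0 0.22 0;3 -27.5 0 0.26 0;4 -32 0 0.3 0;5.5 -36.5 0 0.34 0;7 -40.5 0 0.38 0;9 -45 0 0.42 0;11 -49 0 0.46 0;13 -53 0 0.5 0;15 -57 0 0.54 0;17 -60 0 0.57 0;19 -63 0 0.6 0;20 -65 0 0.62 0;21.5 -67 0 0.64 0;21.5 -67 0 0.64 0")

```text
time: 5.7
position: [0.5935, 0.1601, 0.0872]
ee_rot: [0.035, 0.999, -0.0, -0.0]
wrist_force: [-0.0, 0.8, -0.4]
gripper_width: -0.0002
grasp_force: 0.3
```

Run:
```python
from h import *
import cv2
w=read_camera("wrist");cv2.imwrite("pics/w3.png",w["image"])
s=bot.get_state();print(s["time"],s["wrist_force"],s["moment"])
c=np.array([.4784,.168]);q=s["position"];a0=np.arctan2(q[1]-c[1],q[0]-c[0]);print(a0,np.hypot(*(q[:2]-c)))
p=lambda a,z=.087,r=.115:(c[0]+r*np.cos(a),c[1]+r*np.sin(a),z,a+np.pi/2)
rows([p(a) for a in np.arange(a0,a0-.25,-.04)])
```

```text
5.75 [-0.72106764  0.07679748 -0.1961183 ] [ 0.07673048  0.02673371 -0.01495158]
-0.06813292130588008 0.11561781499298199
0.6 -0.0 0.4 -0.001
0.7 -4.6 0.4 0.039
1.0 -9.2 0.4 0.079
1.4 -13.8 0.4 0.119
2.1 -18.3 0.4 0.159
2.9 -22.8 0.4 0.199
3.9 -27.3 0.4 0.239
```

View pics/w3.png

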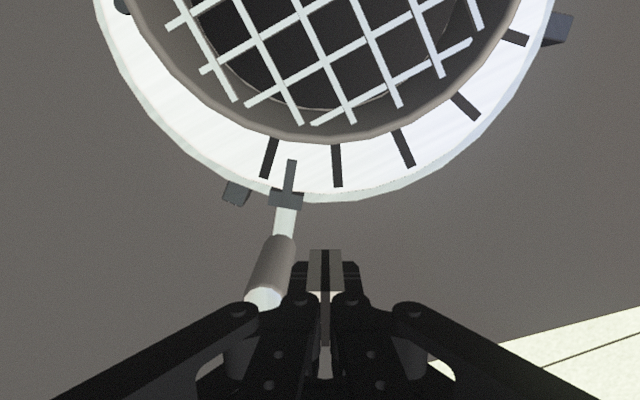

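The pointer is about 0.14 rad (about 15 mm at the post) short of the shut mark at (269,158). I finish slowly.

drive_tool(rows="0.5 -2 0 0.02 0;0.5 -4 0 0.035 0;0.5 -5.5 0 0.05 0;0.7 -7 0 0.06 0;0.8 -8 0 0.07 0;1 -9 0 0.08 0;1 -10 0 0.09 0;1.2 -10.7 0 0.095 0;1.2 -11.4 0 0.1 0;1.3 -12 0 0.105 0;1.4 -12.6 0 0.11 0;1.4 -12.6 0 0.11 0")

```text
time: 6.95
position: [0.5913, 0.1478, 0.0873]
ee_rot: [0.089, 0.996, -0.0, -0.0]
wrist_force: [0.6, 0.5, 0.2]
gripper_width: 0.0001
grasp_force: 0.6
```

drive_tool(rows="0 -0.5 0 0 0;0 -1 0 0 0;0 -1.5 0 0 0;0 -2 0 0 0;0 -2 0 0 0")

```text
time: 7.45
position: [0.5908, 0.1459, 0.0872]
ee_rot: [0.089, 0.996, -0.0, -0.0]
wrist_force: [0.0, 1.7, 1.2]
gripper_width: -0.0
grasp_force: 0.8
```

drive_tool(rows="0 -0.5 0 0 0;0 -1 0 0 0;0 -1.5 0 0 0;0 -1.5 0 0 0")

```text
time: 7.85
position: [0.5904, 0.1445, 0.0871]
ee_rot: [0.089, 0.996, 0.0, -0.0]
wrist_force: [-0.0, 2.0, 0.9]
gripper_width: -0.0001
grasp_force: 1.0
```

drive_tool(rows="0.1 -0.5 0 0.005 0;0.2 -1 0 0.01 0;0.2 -1.5 0 0.01 0;0.2 -1.5 0 0.01 0")

```text
time: 8.25
position: [0.5905, 0.1443, 0.0873]
ee_rot: [0.094, 0.996, 0.001, 0.001]
wrist_force: [1.3, 7.9, -0.8]
gripper_width: 0.0001
grasp_force: 4.0
```

Run:
```python
from h import *
import cv2
w=read_camera("wrist");cv2.imwrite("pics/w4.png",cv2.resize(w["image"][80:320,160:480],None,fx=2,fy=2))
```

```text
(no output)
```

View pics/w4.png

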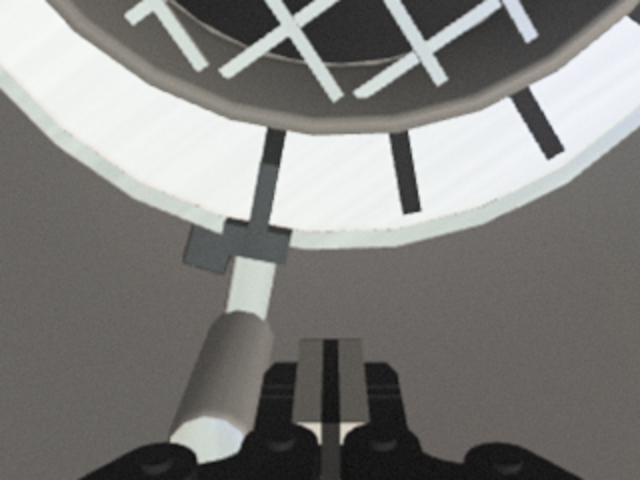

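The round lever is against its stop: the pointer lies on the shut mark and the push force has risen to 8 N. I back off, lift, and go to the slot inlet.

drive_tool(rows="0 6 0 0 0;0 15 0 0 0;0 22 0 0 0;0 22 -40 0 0;0 22 -90 0 0;0 22 -138 0 0;0 22 -138 0 0")

```text
time: 9.0
position: [0.5988, 0.1654, 0.2347]
ee_rot: [0.094, 0.996, 0.001, 0.008]
wrist_force: [0.2, -0.7, -0.3]
gripper_width: 0.0
grasp_force: 0.0
```

Run:
```python
from h import *
c=np.array([.449,-.171]);p=lambda a,z=.225,r=.115:(c[0]+r*np.cos(a),c[1]+r*np.sin(a),z,a+np.pi/2)
rows([p(-1.23)])
```

```text
26.3 -457.8 7.5 1.042
```

drive_tool(rows="26 -457 0 1.04 0;26 -457 0 1.04 0;26 -457 0 1.04 0;26 -457 0 1.04 0;26 -457 0 1.04 0;26 -457 0 1.04 0;26 -457 0 1.04 0;26 -457 0 1.04 0;26 -457 0 1.04 0;26 -457 0 1.04 0;26 -457 0 1.04 0;26 -457 0 1.04 0;26 -457 0 1.04 0;26 -457 0 1.04 0")

```text
time: 10.4
position: [0.4836, -0.2779, 0.2252]
ee_rot: [0.576, 0.818, 0.0, -0.0]
wrist_force: [-0.0, -0.2, -0.0]
gripper_width: -0.0004
grasp_force: 0.0
```

Run:
```python
from h import *
import cv2
s=bot.get_state();print(s["position"],s["joint_positions"])
w=read_camera("wrist");cv2.imwrite("pics/w5.png",w["image"])
print(proj(w,model([.449,-.171,-.148,.14])))
```

```text
[ 0.48356608 -0.27791536  0.22524675] [-7.24936164e-01  3.56601236e-02  1.80149706e+00  6.30035606e-05
  1.30455881e+00 -1.06913254e+00]
[[353.43953708 133.32461319]
 [385.23012556 116.83822652]
 [409.71535837  88.25742278]
 [422.94080899  50.82121997]
 [421.89732953   9.55853903]
 [394.30656264 192.76141428]]
```

View pics/w5.png

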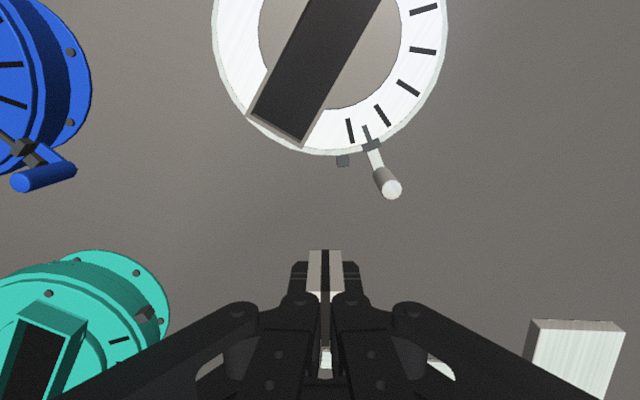

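The wrist view shows the grey slot inlet. Its marks, shut to open, are at (350,130), (382,115), (408,88), (422,51) and (424,10), and the post top is at (391,189). I refit and plan the arc.

Run:
```python
from h import *
w=read_camera("wrist")
v,e=fit([(w,[(350,130),(382,115),(408,88),(422,51),(424,10),(391,189)])],[.449,-.171,-.148,.14]);print(v,e.tolist(),model(v)[5])
c=v[:2];b=v[2]+v[3]-.8;p=lambda a,z=.087,r=.115:(c[0]+r*np.cos(a),c[1]+r*np.sin(a),z,a+np.pi/2)
print(b,"end",v[2]+.4-.17)
rows([p(a) for a in np.r_[b-.4,b-.3,np.arange(b-.24,v[2]+.4-.2,.04)]])
```

```text
[ 0.44815794 -0.16774368 -0.20217674  0.16791997] [[-0.6, -0.1], [-0.0, 0.1], [-0.2, -0.2], [0.8, 0.1], [-0.1, -0.4], [0.2, 0.6]] [ 0.52540671 -0.25293539  0.121     ]
-0.8342567672758376 end 0.027823260119920756
1.0 3.2 138.3 0.007
1.5 14.7 138.3 -0.093
2.4 21.6 138.3 -0.153
3.2 26.1 138.3 -0.193
4.1 30.6 138.3 -0.233
5.3 35.0 138.3 -0.273
6.6 39.4 138.3 -0.313
8.1 43.8 138.3 -0.353
9.8 48.1 138.3 -0.393
11.6 52.3 138.3 -0.433
13.6 56.4 138.3 -0.473
15.8 60.5 138.3 -0.513
18.2 64.4 138.3 -0.553
20.7 68.3 138.3 -0.593
23.3 72.1 138.3 -0.633
26.1 75.7 138.3 -0.673
29.0 79.3 138.3 -0.713
32.1 82.7 138.3 -0.753
35.3 86.0 138.3 -0.793
38.7 89.1 138.3 -0.833
42.1 92.2 138.3 -0.873
45.7 95.0 138.3 -0.913
49.4 97.8 138.3 -0.953
53.2 100.4 138.3 -0.993
57.1 102.8 138.3 -1.033
61.1 105.1 138.3 -1.073
65.2 107.2 138.3 -1.113
69.4 109.1 138.3 -1.153
73.6 110.9 138.3 -1.193
```

drive_tool(rows="1 3 50 0 0;1 3 100 0 0;1 3 138 0 0;1 3 138 0 0;1 9 138 -0.05 0;1.5 14.5 138 -0.09 0;2 18 138 -0.12 0;2.5 21.5 138 -0.15 0;3 26 138 -0.19 0;4 30.5 138 -0.23 0;5.5 35 138 -0.27 0;6.5 39.5 138 -0.31 0;8 44 138 -0.35 0;10 48 138 -0.39 0;11.5 52.5 138 -0.43 0;13.5 56.5 138 -0.47 0;16 60.5 138 -0.51 0;18 64.5 138 -0.55 0;20.5 68.5 138 -0.59 0;20.5 68.5 138 -0.59 0")

```text
time: 12.5
position: [0.5413, -0.237, 0.0883]
ee_rot: [0.314, 0.95, -0.0, 0.001]
wrist_force: [-0.3, 0.2, 0.1]
gripper_width: 0.0001
grasp_force: 0.0
```

Run:
```python
from h import *
s=bot.get_state();print(s["wrist_force"])
c=np.array([.4482,-.1685]);q=s["position"];a0=np.arctan2(q[1]-c[1],q[0]-c[0]);print(a0,np.hypot(*(q[:2]-c)))
p=lambda a,z=.087,r=.115:(c[0]+r*np.cos(a),c[1]+r*np.sin(a),z,a+np.pi/2)
rows([p(a) for a in np.arange(a0,.06,.04)])
```

```text
[-0.33782624  0.2074765   0.07313591]
-0.6346086944776699 0.11557889279051468
0.6 -0.0 1.3 -0.003
0.7 4.6 1.3 -0.043
1.0 9.2 1.3 -0.083
1.5 13.8 1.3 -0.123
2.1 18.3 1.3 -0.163
2.9 22.8 1.3 -0.203
4.0 27.3 1.3 -0.243
5.2 31.8 1.3 -0.283
6.5 36.2 1.3 -0.323
8.1 40.5 1.3 -0.363
9.8 44.8 1.3 -0.403
11.7 48.9 1.3 -0.443
13.7 53.1 1.3 -0.483
16.0 57.1 1.3 -0.523
18.3 61.0 1.3 -0.563
20.9 64.9 1.3 -0.603
23.6 68.6 1.3 -0.643
26.4 72.2 1.3 -0.683
```

drive_tool(rows="0.5 4.5 0 -0.04 0;1 9 0 -0.08 0;1.5 14 0 -0.12 0;2 18.5 0 -0.16 0;3 23 0 -0.2 0;4 27.5 0 -0.24 0;5 32 0 -0.28 0;6.5 36 0 -0.32 0;8 40.5 0 -0.36 0;10 45 0 -0.4 0;11.5 49 0 -0.44 0;13.5 53 0 -0.48 0;15 55.5 0 -0.5 0;16 57 0 -0.52 0;16.5 58 0 -0.53 0;16.5 58 0 -0.53 0")

```text
time: 14.1
position: [0.5624, -0.1808, 0.0876]
ee_rot: [0.054, 0.999, -0.0, 0.0]
wrist_force: [0.1, -1.4, 1.0]
gripper_width: 0.0003
grasp_force: 0.6
```

Run:
```python
from h import *
import cv2
s=bot.get_state();print(s["wrist_force"])
w=read_camera("wrist");cv2.imwrite("pics/w6.png",cv2.resize(w["image"][60:320,100:500],None,fx=2,fy=2))
c=np.array([.4482,-.1685]);q=s["position"];a0=np.arctan2(q[1]-c[1],q[0]-c[0]);print(a0,np.hypot(*(q[:2]-c)))
p=lambda a,z=.088,r=.115:(c[0]+r*np.cos(a),c[1]+r*np.sin(a),z,a+np.pi/2)
rows([p(a) for a in np.arange(a0,a0+.21,.02)])
```

```text
[ 0.08819023 -1.44470933  0.99064091]
-0.1072083271113584 0.1148215561191534
-0.3 0.0 -0.5 -0.002
-0.2 2.3 -0.5 -0.022
-0.2 4.6 -0.5 -0.042
-0.0 6.9 -0.5 -0.062
0.1 9.2 -0.5 -0.082
0.3 11.5 -0.5 -0.102
0.6 13.8 -0.5 -0.122
0.9 16.1 -0.5 -0.142
1.2 18.3 -0.5 -0.162
1.6 20.6 -0.5 -0.182
2.1 22.9 -0.5 -0.202
```

View pics/w6.png

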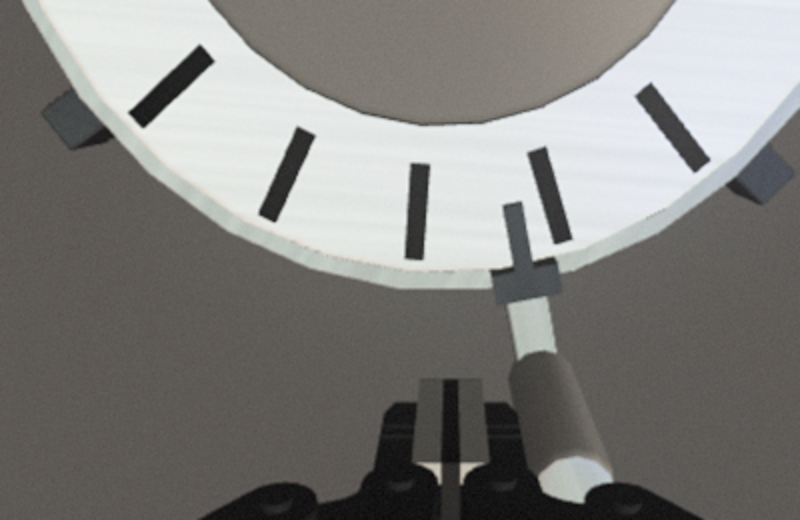

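The pointer is at (518,236) in the crop and the three-quarter mark is at (563,236) on the same line, with 147 px per 0.4 rad. That leaves about 0.12 rad, or 13.8 mm at the post.

drive_tool(rows="0 3 0 -0.025 0;0 6 0 -0.05 0;0.2 9 0 -0.08 0;0.5 11.5 0 -0.1 0;0.7 13 0 -0.115 0;0.7 13.6 0 -0.12 0;0.7 13.6 0 -0.12 0")

```text
time: 14.85
position: [0.5628, -0.1668, 0.0872]
ee_rot: [-0.006, 1.0, 0.0, -0.0]
wrist_force: [0.2, -1.4, 0.9]
gripper_width: -0.0003
grasp_force: 0.4
```

Run:
```python
from h import *
import cv2
w=read_camera("wrist");cv2.imwrite("pics/w7.png",cv2.resize(w["image"][60:320,100:500],None,fx=2,fy=2))
```

```text
(no output)
```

View pics/w7.png

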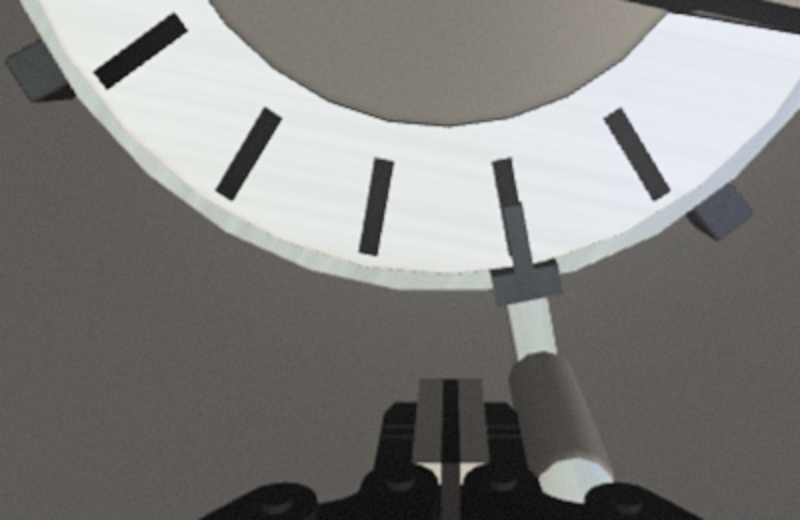

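The pointer covers the three-quarter mark at (512,220). I back off and lift clear.

drive_tool(rows="0 -4 0 0 0;0 -12 0 0 0;0 -22 0 0 0;0 -22 0 0 0;0 -22 -40 0 0;0 -22 -90 0 0;0 -22 -140 0 0;0 -22 -160 0 0;0 -22 -160 0 0;0 -22 -160 0 0")

```text
time: 15.9
position: [0.5628, -0.189, 0.2466]
ee_rot: [-0.006, 1.0, 0.0, -0.0]
wrist_force: [-0.6, 0.2, -0.4]
gripper_width: -0.0
grasp_force: 0.0
```

Run:
```python
from h import *
from bench import order
s=bot.get_state();print(s["time"],s["position"],s["wrist_force"],abs(np.array(s["qvel"])).max())
print(order.finish_job())
```

```text
15.9 [ 0.56275144 -0.1890003   0.2465765 ] [-0.63046238  0.2307957  -0.38105533] 0.03726604898103333
the job is handed in; nothing more can be done
None
```

I pushed the slot inlet's pointer onto its three-quarter mark and the round inlet's lever home against its shut stop, lifted the arm clear and handed the job in at 15.9 s; no verdict came back, and I took no picture after lifting away.

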